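# Unload the ultrasonic cleaner and hang up its basket

### The job

Unload the ultrasonic cleaner: slide the black lock grip to its open end stop, lift the steel basket out and stand it, let go, on the white drip tile. Then take the basket round its steel body, its orange loop left free, hang it by the loop on the brass hook of the stand, let go, and slide the lock fully home again. Keep the basket upright all the time so that nothing spills, and do not knock over or shift the other things on the bench.

Things in the scene. Friction and masses are not known exactly. Their poses are not given: they have to be found in the camera images.
- cleaner: white ultrasonic cleaner with blue front panel, fixed, 150 (x) x 250 (y) x 105 mm high; origin at the centre of its underside, z up. Its open square tank (75 x 75 mm, floor at z = 42 mm) is centred at y = -65 mm; the lock slides along its y axis on the flat deck at z = 105 mm
- lock (a joint): the basket lock, a slide (m): 0 = fully home (closed end stop, its two flat aluminium tines lie over the basket's rim, either side of the loop, and hold it down), 0.085 = open end stop (basket free). Grows along the cleaner's +y. About 2 to 3 N to move; stays where it is left. At 0 the grip stands at cleaner x = 0, y = 0; the tines reach from there 97 mm towards -y, at z = 108 to 115 mm
- lock_grip (a point): centre of the top of the lock's upright black grip, which is 30 (x) x 20 (y) x 42 mm high, 157 mm above the bench; axes as the cleaner's
- basket: loose open square steel basket with rows of dark holes, 58 x 58 x 60 mm high, about 0.18 kg, with a rigid upright orange loop across the middle of its mouth; origin at the centre of its underside, z up; the loop's plane is its xz plane. It starts in the tank, 42 mm above the bench, its rim 3 mm below the deck
- loop: the orange loop fixed on the basket: origin at the centre of the rim (60 mm above the basket's underside). A flat frame 10 mm thick (y), 46 mm long (x), 42 mm high; its window is 30 mm wide (x) and 34 mm high, starting at the rim; top bar 8 mm high
- eye (a point): middle of the underside of the loop's top bar, 94 mm above the basket's underside: here the hook's rod bears; axes as the basket's
- tile: white ceramic drip tile, fixed, 130 x 130 x 8 mm; origin at the centre of its underside
- stand: hook stand, fixed: black round base 100 mm across, steel post 14 mm thick and 175 mm high at its origin (centre of the underside), and a level brass hook rod 8 mm thick, axis 170 mm above the bench, that runs from the post 69 mm along the stand's -x axis, then turns up: the tip ends 75 mm from the post, its top 17 mm above the rod's axis
- rod_mid (a point): point on the hook rod's axis 46 mm from the post, where the basket hangs clear; axes as the stand's
- charcoal: black charcoal block 75 x 50 x 35 mm lying loose; a bystander, origin at the centre of its underside
- firebrick: off-white soldering brick 75 x 45 x 38 mm lying loose; a bystander, origin at the centre of its underside
- flux_jar: closed jar, 64 mm across, 100 mm high, yellow cap; a bystander, origin at the centre of its underside
- beaker: white open cup, 84 mm across, 110 mm high; a bystander, origin at the centre of its underside
- third_hand: clamp stand, black base 72 mm across, thin steel and copper arm to 200 mm high; a bystander, origin at the centre of its underside
- hammer: hammer 220 mm long lying flat, handle 26 mm thick along its x axis, head at +x; a bystander, origin at the centre of its underside
Things that resemble listed ones, but are neither listed nor needed, are in the scene too. Several things have the shape of the tile; the one meant has the colours described above.

How it is judged:
By the outcome, as a careful person would: the job done as asked, in the order asked, and still so for the second after the job is handed in, with the robot touching nothing.
It also fails if it takes over 72 s, if anything falls off the work surface, if the arm or the gripper's body presses on something with over 40 N, if the wrist force passes 120 N, or if a joint passes its speed limit or range.

### The arm

A 7-joint arm with a two-finger parallel gripper is mounted at the origin on the work surface. World frame = base frame: x ahead of the robot, y to its left, z up, the work surface at z = 0. Lengths are in m, angles in degrees, forces in N, time in s.
With the tool pointing down it reaches from about 0.425 to 0.95 m from the base axis. Payload 4.7 kg.
Tool frame: the origin (TCP) lies between the finger pads; the fingertips stand 14 mm ahead of it and the grasp point (between the pads) lies 5 mm behind it (arm.finger_overhang is the z of the fingertips in the tool frame, in m); z points along the fingers, y is the line along which they close (so a half turn about z gives the same grasp; the last joint's range is limited). The gripper opens to 87 mm and grips with 3 to 60 N. Pads are 19 mm wide; open, the fingers measure 117 mm over their backs; the gripper's body (75 mm by 190 mm) begins 51 mm behind the grasp point.
Start: joints at [69.735, 26.849, -2.785, 87.806, 1.381, 65.374, -4.715], TCP at [0.215, -0.64, 0.237] pointing down, gripper open.
Joint ranges: [-148.3, 148.3], [-19.14, 114.17], [-79.39, 73.82], [5.75, 140.21], [-59.74, 239.74], [12.07, 113.84], [-152.46, 152.46]. Speed limits (degrees/s): [147.25, 147.25, 180, 180, 180, 180, 180].

### API

Orientations are given as [roll, pitch, yaw] about the fixed x, y, z axes, in that order (R = Rz(yaw) Ry(pitch) Rx(roll)).
In Python, from cell import arm gives the robot as it stands. Calls block until the motion is done:
- arm.move_pose(position, orientation): joint-space move of the TCP to a pose.
- arm.movel(position, attitude=None, speed=0.15, contact_N=None): straight line of the TCP; attitude=None keeps the orientation; speed is the mean speed in m/s. With contact_N (N) it stops when the force on the tool has changed by that much, and returns True; else False.
- arm.set_joints(angles): joint-space move.
- arm.ungrasp() and arm.grasp(): open the fingers fully, or close them until they stop; the grip force is fixed at half the most.
- arm.sleep(seconds).
- arm.ik(position, orientation): joint angles nearest the present ones, or None.
- arm.get_obs(): the state.
- arm.read_camera(name): name is "side" or "top"; returns a dict with "frame" (420x560x3 uint8, red, green, blue), "fx", "fy", "cx", "cy" (pixels), "extrinsics" (4x4, takes a point from camera to world coordinates). Camera axes: x right, y down, z forward; pixel columns grow to the right and rows downward; lengths in m; the calibration is good to about 2 mm. A picture is of the moment at which its call begins. There is no depth.
A pose or a line that the arm cannot do raises arm.Unreachable and nothing moves.
- arm.hand_in(): hands the job in; it is judged then, once.
Trained networks look in a picture, given as the dict that the camera call returned (one of the last four; its "shot" number tells which), for a name from the list of things; names that differ only in an ending like _2 or _b are one class to them, and where a whole thing is asked for, a point or a joint stands for the part that bears it (a point fixed in the world has none). Each returns a list of dicts, best first, with "p" (0 to 1); they miss things now and then, are a little off and sometimes report something else, mostly with a low value. They report only what shows in the picture. A call takes as long as a camera call. They do not tell look-alikes from the thing itself.
- arm.cut_out(picture, target): "pixels" (420x560 bool, what is visible of it) and "point" ([column, row] in pixels, amid what is visible of it).
The state is a dict: "clock": time; "joint_positions": joint angles; "qvel": joint speeds; "joint_efforts": joint torques, N m; "ee_pos": TCP position; "eef_rot": TCP orientation; "wrist_force": force on the tool from outside, world axes, zero at the start; "moment": the same for the moment, N m; "grip_width": finger opening in m; "finger_force": force on a finger pad.
Only numpy, scipy, OpenCV 4.12 (cv2) and the standard library are available. Lean on these libraries where they do the work, as an engineer would, in place of code of your own. Each camera call takes 0.05 s, during which the arm holds its last target. There are 200 camera calls.

## Working session

There is one attempt and no reset: what is moved stays moved. The work goes in short steps, each a Python script; the robot and the scene stay as the last script left them, time stands still between calls to the robot, and variables do not carry over. Pictures are saved under pics/ and viewed, at most 12 in all, crops included, and the job is handed in when it is done.

```bash
mkdir -p pics; ls; python3 - <<'E'
from cell import arm
import cv2,numpy as np,pickle
for n in("top","side"):
    p=arm.read_camera(n); cv2.imwrite(f"pics/{n}0.png",cv2.cvtColor(p["frame"],cv2.COLOR_RGB2BGR))
    print(n,p["fx"],p["fy"],p["cx"],p["cy"],np.round(p["extrinsics"],4).tolist())
    for t in["cleaner","lock_grip","basket","loop","tile","stand","charcoal","firebrick","flux_jar","beaker","third_hand","hammer"]:
        print(t,[(round(d["p"],2),np.round(d["point"]).tolist(),int(d["pixels"].sum())) for d in arm.cut_out(p,t)][:3])
print(arm.get_obs())
E
```

```text
pics
top 423.09820735408397 423.09820735408397 276.39931978490694 216.6963695706428 [[-0.008, -0.9811, 0.1933, 0.2786], [-0.9999, 0.0053, -0.0144, -0.0634], [0.0131, -0.1934, -0.981, 1.1595], [0.0, 0.0, 0.0, 1.0]]
cleaner [(0.79, [143.0, 203.0], 5902), (0.15, [165.0, 194.0], 125)]
lock_grip [(0.88, [136.0, 197.0], 752), (0.53, [302.0, 276.0], 1056)]
basket [(0.74, [247.0, 179.0], 2118), (0.67, [173.0, 199.0], 437), (0.67, [418.0, 167.0], 1100)]
loop []
tile [(0.93, [245.0, 178.0], 2141), (0.9, [127.0, 297.0], 2516), (0.72, [357.0, 334.0], 2558)]
stand [(0.96, [361.0, 202.0], 1018)]
charcoal [(0.63, [200.0, 262.0], 558), (0.58, [308.0, 183.0], 450)]
firebrick []
flux_jar [(0.64, [313.0, 132.0], 622)]
beaker [(0.86, [418.0, 167.0], 1115)]
third_hand [(0.67, [238.0, 122.0], 589)]
hammer [(0.76, [300.0, 276.0], 1017)]
side 448.5530958504323 448.5530958504323 279.90623845537044 212.49413820779742 [[-0.9182, -0.253, 0.3049, 0.1594], [-0.3961, 0.606, -0.6898, 0.6464], [-0.0103, -0.7541, -0.6567, 0.8278], [0.0, 0.0, 0.0, 1.0]]
cleaner [(0.78, [180.0, 352.0], 11966), (0.46, [253.0, 216.0], 53
[... 582 characters left out ...]
, 'joint_positions': array([69.73498251, 26.84751284, -2.78327585, 87.80833234,  1.37828516,
       65.37446526, -4.71427693]), 'qvel': array([ 0.02670312, -0.08115905, -0.0674376 ,  0.09568841,  0.06052346,
        0.09249675, -0.05281219]), 'joint_efforts': array([-5.66245526e-04, -5.07843304e+01, -8.10770667e-02, -2.36454731e+01,
       -6.13010209e-02,  3.12403275e-02,  3.15056354e-05]), 'ee_pos': array([ 0.21543887, -0.63969036,  0.23656907]), 'eef_rot': array([ 1.79997063e+02, -3.89503234e-03,  1.86087434e+01]), 'wrist_force': array([-0.1066238 ,  0.00765915,  0.82209182]), 'moment': array([-0.01608814,  0.01696885, -0.01920913]), 'finger_force': 0.0, 'grip_width': 0.08682092339464166}
```

View pics/top0.png

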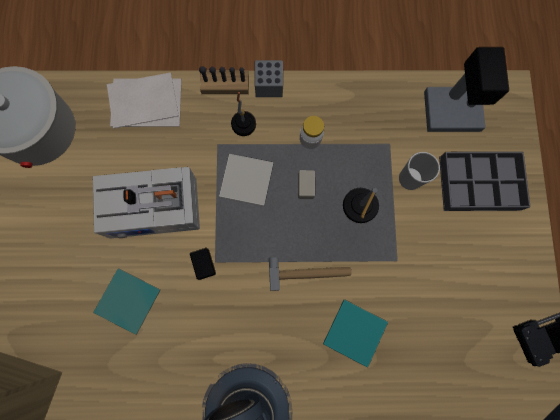

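View pics/side0.png

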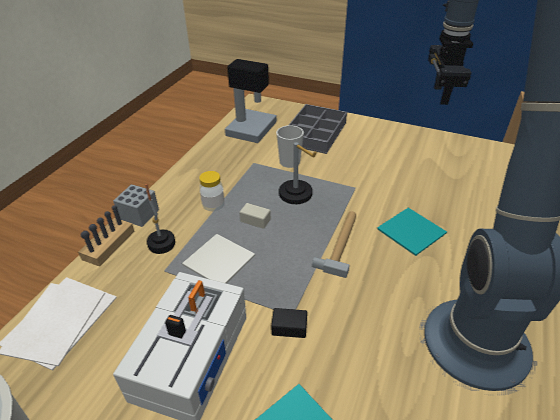

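Top view: the cleaner is at (145,202), with its grip at (130,197) and the orange loop at (165,194). The white tile is at (246,180); the tiles at (127,300) and (356,333) are teal, and the papers at (145,102) are also look-alikes. The stand is at (361,205) and the third hand at (243,122). The side view agrees: lock closed, loop in line with the cleaner's y axis. Next I'll fit the poses to the silhouettes.

```bash
cat > fit.py <<'E'
import cv2,numpy as np
from scipy.optimize import minimize
def box(cx,cy,sx,sy,z0,z1):
    return np.array([[cx+a*sx/2,cy+b*sy/2,z] for a in(-1,1) for b in(-1,1) for z in(z0,z1)])
def disc(x,y,r,z0,z1):
    t=np.linspace(0,2*np.pi,24,endpoint=False)
    return np.array([[x+r*np.cos(a),y+r*np.sin(a),z] for a in t for z in(z0,z1)])
def rodx(x0,x1,r,z):
    return np.array([[x,r*np.cos(a),z+r*np.sin(a)] for x in(x0,x1) for a in np.linspace(0,2*np.pi,12)])
loop=[box(-.019,0,.008,.01,.06,.102),box(.019,0,.008,.01,.06,.102),box(0,0,.046,.01,.094,.102)]
M={"cleaner":[box(0,0,.15,.25,0,.105),box(0,0,.03,.02,.105,.157),box(0,-.065,.01,.046,.1,.144)],
 "lock_grip":[box(0,0,.03,.02,.115,.157)],"loop":loop,"tile":[box(0,0,.13,.13,0,.008)],
 "basket":[box(0,0,.058,.058,0,.06)]+loop,
 "stand":[disc(0,0,.05,0,.012),disc(0,0,.007,0,.175),rodx(-.069,0,.004,.17),disc(-.071,0,.004,.166,.187)],
 "third_hand":[disc(0,0,.036,0,.012)],"disc":[disc(0,0,.05,0,.012)]}
def world(q,P,z=0):
    c,s=np.cos(q[2]),np.sin(q[2]); return P@np.array([[c,s,0],[-s,c,0],[0,0,1]])+[q[0],q[1],z]
def proj(cam,P):
    T=np.linalg.inv(cam["extrinsics"]); p=P@T[:3,:3].T+T[:3,3]
    return np.c_[cam["fx"]*p[:,0]/p[:,2]+cam["cx"],cam["fy"]*p[:,1]/p[:,2]+cam["cy"]]
def unproj(cam,uv,z):
    E=cam["extrinsics"]; d=E[:3,:3]@[(uv[0]-cam["cx"])/cam["fx"],(uv[1]-cam["cy"])/cam["fy"],1]
    return E[:3,3]+d*(z-E[2,3])/d[2]
def render(cam,parts,q,z,S=4):
    im=np.zeros((420*S,560*S),np.uint8)
    for P in parts:
        h=cv2.convexHull((((proj(cam,world(q,P,z))+.5)*S-.5)*16).astype(np.int32))
        cv2.fillConvexPoly(im,h,1,shift=4)
    return cv2.resize(im*255,(560,420),interpolation=cv2.INTER_AREA)/255.
def fit(name,obs,q0,z=0):
    """obs: list of (cam, mask)"""
    def cost(q):
        c=0
        for cam,m in obs:
            r=render(cam,M[name],q,z); c+=np.abs(r-m).sum()/m.sum()
        return c
    best=None
    for dy in(-.15,0,.15):
        s=np.array(q0)+[0,0,dy]
        r=minimize(cost,s,method="Nelder-Mead",options=dict(initial_simplex=np.array([s,s+[.02,0,0],s+[0,.02,0],s+[0,0,.2]]),xatol=2e-4,fatol=1e-4,maxiter=150))
        if best is None or r.fun<best.fun: best=r
    return best.x,best.fun
def overlay(cam,items,path,crop=None,k=1):
    im=cv2.cvtColor(cam["frame"],cv2.COLOR_RGB2BGR); im=cv2.resize(im,None,fx=k,fy=k,interpolation=cv2.INTER_CUBIC)
    for name,q,z in items:
        for P in M[name]:
            h=cv2.convexHull(((proj(cam,world(q,P,z))+.5)*k-.5).astype(np.float32)).astype(np.int32)
            cv2.polylines(im,[h],True,(0,0,255),1)
    if crop: c=[int(v*k) for v in crop]; im=im[c[1]:c[3],c[0]:c[2]]
    cv2.imwrite(path,im)
E
python3 - <<'E'
from cell import arm
import numpy as np,pickle
from fit import *
D={}
for n in("top","side"):
    p=arm.read_camera(n); m={}
    near={"top":{"cleaner":(143,203),"lock_grip":(133,197),"tile":(245,180),"stand":(361,202),"third_hand":(240,122)},
      "side":{"cleaner":(180,350),"lock_grip":(178,325),"tile":(220,257),"stand":(294,189),"third_hand":(158,238)}}[n]
    for t,uv in near.items():
        for d in arm.cut_out(p,t):
            if np.hypot(*(np.array(d["point"])-uv))<15: m[t]=d["pixels"];break
    hsv=cv2.cvtColor(p["frame"],cv2.COLOR_RGB2HSV); o=(hsv[...,0]<17)&(hsv[...,1]>150)&(hsv[...,2]>110)
    b=np.zeros_like(o); x0,y0,x1,y1=(140,180,180,210) if n=="top" else (180,275,210,320); b[y0:y1,x0:x1]=1
    m["loop"]=o&b; D[n]=(p,m)
pickle.dump(D,open("d.pkl","wb"))
R={}
for t,uv,yaw in(("cleaner",(143,203),0),("tile",(245,180),0),("stand",(361,202),3.9),("lock_grip",(133,197),0),("loop",(165,195),1.57)):
    z={"loop":.042}.get(t,0); q0=[*unproj(D["top"][0],uv,{"cleaner":.1,"lock_grip":.15,"loop":.14}.get(t,.008))[:2],yaw]
    for cams in(("top","side"),("top",),("side",)):
        ob=[(D[c][0],D[c][1][t].astype(float)) for c in cams if t in D[c][1]]
        if not ob: continue
        if t=="cleaner": ob=[(c,np.maximum.reduce([mm, *[D[k][1][s].astype(float) for k in cams if D[k][0] is c for s in("lock_grip","loop") if s in D[k][1]]])) for c,mm in ob]
        q,f=fit(t,ob,q0,z); print(t,cams,np.round(q[:2],4),np.round(np.degrees(q[2]),1),round(f,3))
        R.setdefault(t,q)
pickle.dump(R,open("r.pkl","wb"))
it=[(t,q,.042 if t=="loop" else 0) for t,q in R.items()]
overlay(D["top"][0],it,"pics/ot.png",(85,90,405,290),2.5); overlay(D["side"][0],it,"pics/os.png",(100,120,350,420),2)
print(unproj(D["top"][0],(243,124),.01), arm.get_obs()["clock"])
E
```

```text
cleaner ('top', 'side') [0.5351 0.2625] 5.7 0.209
cleaner ('top',) [0.5357 0.2637] 4.4 0.135
cleaner ('side',) [0.5349 0.2619] 6.3 0.071
tile ('top', 'side') [0.6154 0.0038] -12.5 0.108
tile ('top',) [0.6155 0.0045] -11.6 0.031
tile ('side',) [0.6145 0.003 ] -12.0 0.068
stand ('top', 'side') [ 0.5386 -0.3181] 292.0 0.28
stand ('top',) [ 0.5386 -0.3169] 282.4 0.039
stand ('side',) [ 0.5396 -0.3237] 244.1 0.286
lock_grip ('top', 'side') [0.5326 0.2853] 8.2 1.393
lock_grip ('top',) [0.5332 0.2817] 3.4 0.726
lock_grip ('side',) [0.5295 0.2906] 9.0 0.608
loop ('top', 'side') [0.5415 0.1995] 97.7 2.523
loop ('top',) [0.5444 0.2021] 86.7 1.613
loop ('side',) [0.5405 0.2   ] 101.7 0.816
[0.77876629 0.01412149 0.01      ] 1.9
```

View pics/ot.png

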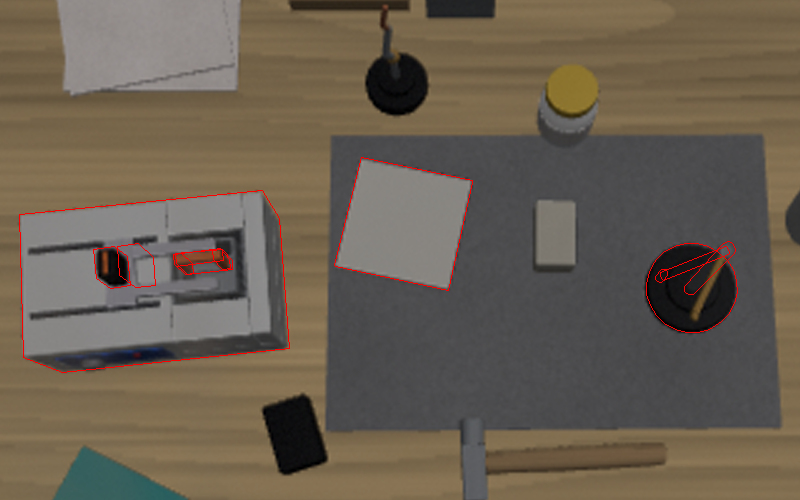

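View pics/os.png

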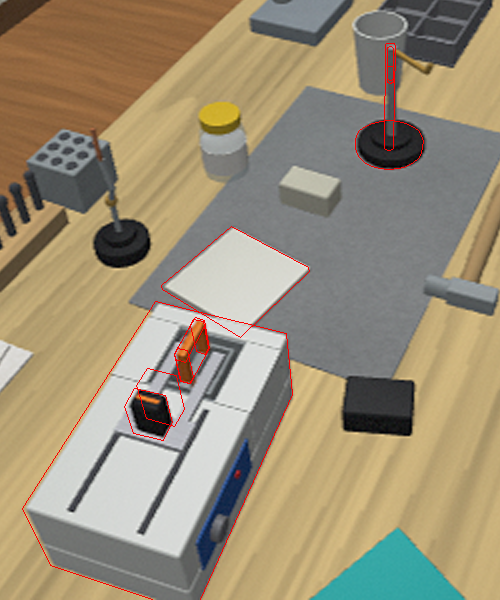

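The overlays show the outer fits are good for the cleaner, tile, loop and stand base. The grip sits about 23 mm from home already. The rod angle is wrong: in the top picture the rod runs from the post top at about (376,190) to its tip at (363,217). I'll refine that and check IK for the plan.

```bash
python3 - <<'E'
from cell import arm
import pickle
from fit import *
D=pickle.load(open("d.pkl","rb"));R=pickle.load(open("r.pkl","rb"))
M["rod"]=[rodx(-.069,-.007,.004,.17),disc(-.071,0,.004,.166,.187)]
for n,(x0,y0,x1,y1) in(("top",(355,185,385,222)),("side",(292,140,320,162))):
    f=D[n][0]["frame"];hsv=cv2.cvtColor(f,cv2.COLOR_RGB2HSV)
    o=(hsv[...,0]>8)&(hsv[...,0]<30)&(hsv[...,1]>90)&(hsv[...,2]>60); m=np.zeros(o.shape); m[y0:y1,x0:x1]=o[y0:y1,x0:x1]
    ys,xs=np.nonzero(m); print(n,m.sum(),xs.min(),xs.max(),ys.min(),ys.max()); D[n][1]["rod"]=m
t=unproj(D["top"][0],(363.3,216.5),.182);print("tip",t)
d=R["stand"][:2]-t[:2]; yaw=np.arctan2(d[1],d[0]);print(np.degrees(yaw),np.hypot(*d))
for nm in("rod","stand"):
  for cams in(("top","side"),("top",),("side",)):
    q,f=fit(nm,[(D[c][0],np.asarray(D[c][1][nm],float)) for c in cams],[*R["stand"][:2],yaw]);print(nm,cams,np.round(q,4),np.degrees(q[2]).round(1),round(f,3))
    R.setdefault(nm,q)
    if nm=="stand" and len(cams)==2: R["stand"]=q
pickle.dump(R,open("r.pkl","wb"))
overlay(D["top"][0],[("rod",R["rod"],0),("stand",R["stand"],0)],"a.png",(320,160,400,260),4);overlay(D["side"][0],[("rod",R["rod"],0),("stand",R["stand"],0)],"b.png",(250,120,350,220),4)
a,b=cv2.imread("a.png"),cv2.imread("b.png");cv2.imwrite("pics/rod.png",np.hstack([a,b]))
E
```

```text
top 83.0 361 374 192 217
side 228.0 297 319 145 161
tip [ 0.47055189 -0.28300376  0.182     ]
-27.288804516386858 0.07660780712835358
rod ('top', 'side') [ 0.5366 -0.3154 -0.4897] -28.1 0.971
rod ('top',) [ 0.5385 -0.3155 -0.4708] -27.0 0.259
rod ('side',) [ 0.5204 -0.3078 -0.4949] -28.4 0.619
stand ('top', 'side') [ 0.5384 -0.3181 -0.4788] -27.4 0.299
stand ('top',) [ 0.5385 -0.3166 -0.2301] -13.2 0.039
stand ('side',) [ 0.5397 -0.3226 -0.5225] -29.9 0.214
```

View pics/rod.png

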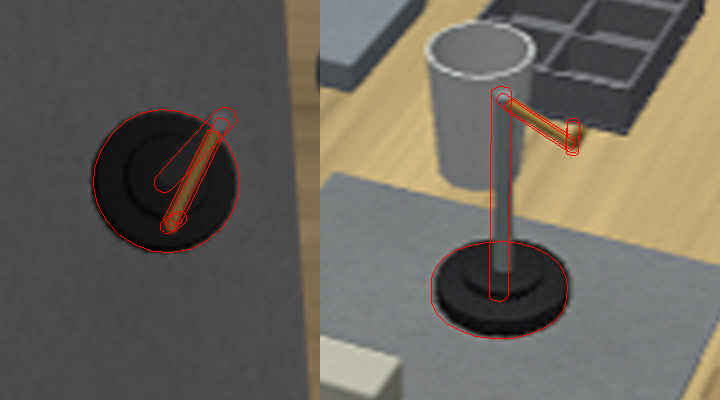

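The rod fit is good: stand at about (0.5375,-0.3168), yaw -27.7°. Next, a dry IK run of the plan.

```bash
cat > plan.py <<'E'
import numpy as np
from cell import arm
C=np.array([.5351,.2625]); cy=np.radians(5.7)
def cl(x,y,z): c,s=np.cos(cy),np.sin(cy); return [C[0]+c*x-s*y,C[1]+s*x+c*y,z]
B=np.array([.5415,.199]); BY=96.
T=np.array([.612,.004])
S=np.array([.5377,-.3165]); sy=np.radians(-27.7); u=np.array([np.cos(sy),np.sin(sy)])
def st(d,z): return [*(S-d*u),z]   # d from post along rod
def rot(y): return [180,0,y]
def say(*a):
    o=arm.get_obs(); print(*a,"t",round(o["clock"],1),"p",o["ee_pos"].round(4),"F",o["wrist_force"].round(1),"w",round(o["grip_width"],4),"yaw",o["eef_rot"].round(1))
E
python3 - <<'E'
from plan import *
for nm,p,ys in[("grip",cl(0,.022,.135),(95.7,-84.3)),("gripup",cl(0,.022,.3),(95.7,-84.3)),("gripopen",cl(0,.09,.135),(95.7,-84.3)),("loop",[*B,.133],(96,-84)),("up",[*B,.3],(96,-84)),("tile",[*T,.099],(96,-84)),
 ("body",[*T,.065],(6,-174)),("hangpre",st(.14,.21),(-27.7,152.3)),("hangpreUp",st(.14,.3),(-27.7,152.3)),("hang",st(.046,.147),(-27.7,152.3))]:
    for y in ys:
        q=arm.ik(p,rot(y)); print(nm,y,None if q is None else np.round(q,0))
E
```

```text
grip 95.7 [ 10.  41. -62. 101.  41.  63. -61.]
grip -84.3 [ 12.  45. -68. 101.  45.  66. 116.]
gripup 95.7 [ 10.  28. -60.  91.  25.  75. -48.]
gripup -84.3 [ 13.  32. -67.  91.  30.  78. 128.]
gripopen 95.7 [ -1.  40. -55.  97.  37.  62. -62.]
gripopen -84.3 [  5.  47. -68.  97.  47.  69. 111.]
loop 96 [ 19.  39. -62. 105.  39.  61. -53.]
loop -84 [ 22.  42. -68. 105.  44.  64. 124.]
up 96 [ 21.  27. -64.  94.  25.  74. -40.]
up -84 [ 23.  28. -67.  94.  27.  75. 138.]
tile 96 [ 23.  35. -38. 102.  26.  52. -21.]
tile -84 [ -46.   46.   63.  106.  -48.   60. -136.]
body 6 [  10.   34.  -20.  104.   15.   45. -102.]
body -174 [ 26.  40. -44. 103.  34.  51.  63.]
hangpre -27.7 [ 32.  11.  -7. 115.   2.  55. -93.]
hangpre 152.3 [ 59.  14. -38. 113.  11.  56.  78.]
hangpreUp -27.7 [ 34.   6.  -9. 108.   1.  66. -92.]
hangpreUp 152.3 [ 61.   9. -38. 106.   6.  67.  83.]
hang -27.7 [ 29.  23.  -3. 107.   1.  50. -92.]
hang 152.3 [ 54.  28. -36. 105.  20.  54.  71.]
```

```bash
python3 - <<'E'
from plan import *
p=arm.get_obs()["ee_pos"]
arm.movel([p[0],p[1],.34],speed=.25); say("up")
arm.move_pose(cl(0,.0225,.3),rot(95.7)); say("above")
arm.movel(cl(0,.0225,.135),speed=.15,contact_N=8); say("down")
arm.grasp(); say("grasped")
print(arm.movel(cl(0,.093,.135),speed=.06,contact_N=12)); say("slid")
o=arm.get_obs()["ee_pos"][:2]-C; print("cleaner y",-np.sin(cy)*o[0]+np.cos(cy)*o[1],"x",np.cos(cy)*o[0]+np.sin(cy)*o[1])
E
```

```text
up t 2.5 p [ 0.2154 -0.6397  0.3404] F [-0.2  0.9 -1.4] w 0.0868 yaw [180.   -0.   18.6]
above t 5.9 p [0.5334 0.284  0.2999] F [-0.2  0.3 -0.3] w 0.0872 yaw [-180.     0.    95.6]
down t 7.1 p [0.5333 0.2855 0.136 ] F [-0.3  0.6  0.1] w 0.0871 yaw [ 1.799e+02 -1.000e-01  9.570e+01]
grasped t 8.1 p [0.5317 0.2848 0.1349] F [-4.4 -1.7  2.9] w 0.0298 yaw [-179.9    0.    95.7]
True
slid t 9.1 p [0.5255 0.3482 0.1349] F [-1.2 -2.   5.3] w 0.0297 yaw [-179.8    0.4   95.7]
cleaner y 0.08627114477191392 x -0.0010478760645013172
```

```bash
python3 - <<'E'
from plan import *
from fit import *
import pickle
print(arm.movel(cl(-.001,.1,.135),speed=.04,contact_N=14)); say("slid")
arm.ungrasp(); arm.movel(cl(-.001,.087,.22),speed=.25); say("rel")
arm.move_pose([*B,.23],rot(BY)); arm.movel([*B,.20]); say("above loop")
p=arm.read_camera("side"); cv2.imwrite("pics/s1.png",cv2.resize(cv2.cvtColor(p["frame"],cv2.COLOR_RGB2BGR)[220:420,80:330],None,fx=3,fy=3))
hsv=cv2.cvtColor(p["frame"],cv2.COLOR_RGB2HSV)
for d in arm.cut_out(p,"lock_grip")[:2]: print(d["p"],d["point"])
E
```

```text
True
slid t 9.4 p [0.5255 0.3484 0.1348] F [-0.7 -2.2  4. ] w 0.0297 yaw [-179.6    1.    95.6]
rel t 11.0 p [0.5256 0.3491 0.2209] F [-0.3  0.  -0.8] w 0.0872 yaw [-179.6    1.1   95.6]
above loop t 12.0 p [0.5406 0.2003 0.1993] F [0.4 0.7 0.1] w 0.0872 yaw [-179.9   -0.    96.2]
0.68 [165.3, 353.0]
```

View pics/s1.png

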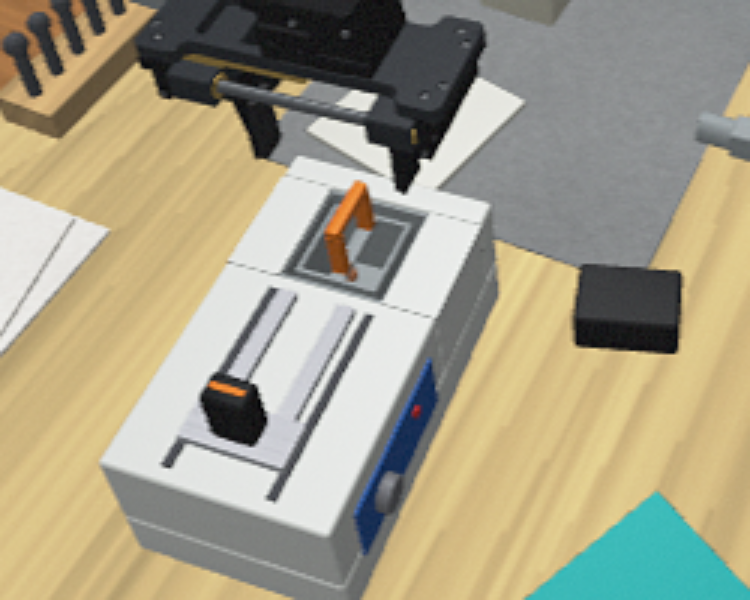

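The lock is fully open, the tines are clear of the basket and the loop is centred between the fingers. Now grasp the loop, lift and place.

```bash
python3 - <<'E'
from plan import *
print(arm.movel([*B,.133],speed=.1,contact_N=8)); say("down")
arm.grasp(); say("grasp")
p=arm.get_obs()["ee_pos"]
print(arm.movel([p[0],p[1],.16],speed=.06,contact_N=10)); say("lift1")
arm.movel([p[0],p[1],.235],speed=.1); say("lift2")
arm.movel([*T,.235],attitude=rot(BY),speed=.15); say("over tile")
arm.movel([*T,.115],speed=.12); say("low")
print(arm.movel([*T,.096],speed=.03,contact_N=4)); say("down")
E
```

```text
False
down t 12.9 p [0.5418 0.1994 0.1334] F [ 0.1 -0.1 -0.5] w 0.0869 yaw [180.  -0.  96.]
grasp t 14.2 p [0.5413 0.1989 0.1329] F [ 0.1 -1.3 -0.5] w 0.0094 yaw [-180.    0.   96.]
False
lift1 t 14.8 p [0.5413 0.1987 0.1602] F [-0.3  0.3 -2.5] w 0.0093 yaw [180.   0.  96.]
lift2 t 15.7 p [0.5409 0.1985 0.2343] F [-0.1  0.6 -1.7] w 0.0089 yaw [-179.9    0.    96. ]
over tile t 17.2 p [0.6116 0.0054 0.2352] F [-0.2  0.4 -1.7] w 0.0097 yaw [180.   -0.   96.1]
low t 18.3 p [0.6127 0.0043 0.1159] F [ 0.2  0.3 -1.8] w 0.0094 yaw [179.9  -0.   96. ]
True
down t 18.9 p [0.6113 0.0037 0.0987] F [-1.9 -0.4  4.8] w 0.0093 yaw [-179.9    0.    96. ]
```

```bash
python3 - <<'E'
from plan import *
from fit import *
p=arm.get_obs()["ee_pos"]
arm.ungrasp(); arm.movel([p[0],p[1],.19],speed=.2); say("rel")
arm.move_pose([p[0],p[1],.19],rot(BY-90)); say("turned")
c=arm.read_camera("side"); q=[p[0],p[1],np.radians(BY)]
overlay(c,[("basket",q,.008)],"pics/s2.png",(130,130,330,330),3)
E
```

```text
rel t 20.9 p [0.6106 0.0032 0.1892] F [-0.7 -0.   0.4] w 0.0874 yaw [-1.797e+02  1.000e-01  9.600e+01]
turned t 22.1 p [0.6108 0.0037 0.1891] F [-0.3  0.9 -0.5] w 0.087 yaw [-1.8e+02  1.0e-01  6.1e+00]
```

View pics/s2.png

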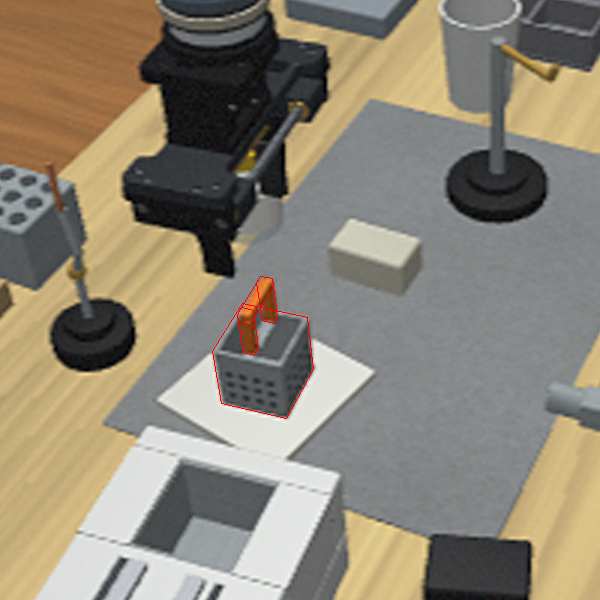

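The basket stands upright on the tile as predicted (overlay matches). Now the body grasp, then to the pre-hang pose.

```bash
python3 - <<'E'
from plan import *
from fit import *
P=[.6110,.0035]
print(arm.movel([*P,.065],speed=.12,contact_N=8)); say("down")
arm.grasp(); say("grasp")
p=arm.get_obs()["ee_pos"]
arm.movel([p[0],p[1],.10],speed=.06); say("lift")
arm.movel([p[0],p[1],.26],speed=.15)
arm.movel(st(.14,.26),attitude=rot(-27.7),speed=.15); say("at pre")
arm.movel(st(.14,.1565),speed=.12); arm.sleep(.2); say("pre low")
o=arm.get_obs()["ee_pos"]; q=[o[0],o[1],np.radians(62.3)]
M["rod"]=[rodx(-.069,-.007,.004,.17),disc(-.071,0,.004,.166,.187)]
s=[*S,sy]
for n,cr in(("side",(250,110,370,250)),("top",(310,140,430,280))):
    c=arm.read_camera(n); overlay(c,[("basket",q,o[2]-.057),("rod",s,0)],n+".png",cr,3.3)
cv2.imwrite("pics/pre.png",np.hstack([cv2.imread("side.png"),cv2.imread("top.png")]))
E
```

```text
False
down t 23.4 p [0.6117 0.0037 0.0658] F [ 0.1  0.  -0.1] w 0.087 yaw [ 1.8e+02 -1.0e-01  6.0e+00]
grasp t 24.0 p [0.6111 0.0041 0.0652] F [-0.8  1.7  1.8] w 0.0578 yaw [-180.   -0.    6.]
lift t 24.7 p [0.6109 0.0039 0.1   ] F [-0.5 -0.6 -2.7] w 0.0579 yaw [180.   0.   6.]
at pre t 28.2 p [ 0.4142 -0.2508  0.26  ] F [-0.   0.4 -2.4] w 0.0579 yaw [-180.    -0.   -27.6]
pre low t 29.5 p [ 0.4142 -0.2517  0.1572] F [-0.5 -0.5 -2.1] w 0.0578 yaw [ 1.80e+02 -1.00e-01 -2.77e+01]
```

View pics/pre.png

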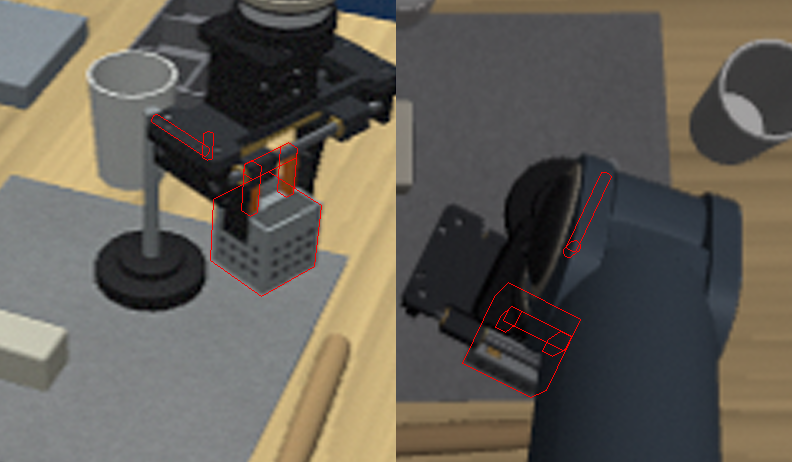

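The basket is as modelled and lined up with the rod. Insert with force guards and lower.

```bash
python3 - <<'E'
from plan import *
hit=arm.movel(st(.046,.1567),speed=.06,contact_N=5); say("in",hit)
if not hit:
    hit=arm.movel(st(.046,.134),speed=.02,contact_N=3.5); say("low",hit)
E
```

```text
in False t 31.3 p [ 0.4967 -0.295   0.1567] F [ 0.2 -0.9 -0.7] w 0.0579 yaw [180.    0.  -27.7]
low True t 32.2 p [ 0.4969 -0.2951  0.1369] F [-0.8  0.1  5.3] w 0.0581 yaw [180.    0.  -27.7]
```

```bash
python3 - <<'E'
from plan import *
from fit import *
arm.ungrasp(); say("rel")
print(arm.movel(st(.046,.20),speed=.06,contact_N=5)); say("up")
arm.movel(st(.046,.30),speed=.2)
arm.move_pose(cl(-.001,.0865,.30),rot(95.7)); say("above lock")
c=arm.read_camera("side"); overlay(c,[("basket",[*st(.046,0)[:2],np.radians(62.3)],.080)],"side.png",(240,110,360,250),3.3)
c=arm.read_camera("top"); overlay(c,[],"top.png",(310,140,430,280),3.3)
cv2.imwrite("pics/hang.png",np.hstack([cv2.imread("side.png"),cv2.imread("top.png")]))
E
```

```text
rel t 33.0 p [ 0.4957 -0.2946  0.1356] F [-0.1 -0.1  0.2] w 0.0869 yaw [-180.     0.2  -27.7]
False
up t 34.2 p [ 0.4967 -0.295   0.1995] F [ 0.2 -0.1 -0.5] w 0.0872 yaw [-180.     0.3  -27.7]
above lock t 37.2 p [0.5265 0.3472 0.2998] F [-0.1  1.  -0.4] w 0.0872 yaw [1.80e+02 1.00e-01 9.55e+01]
```

View pics/hang.png

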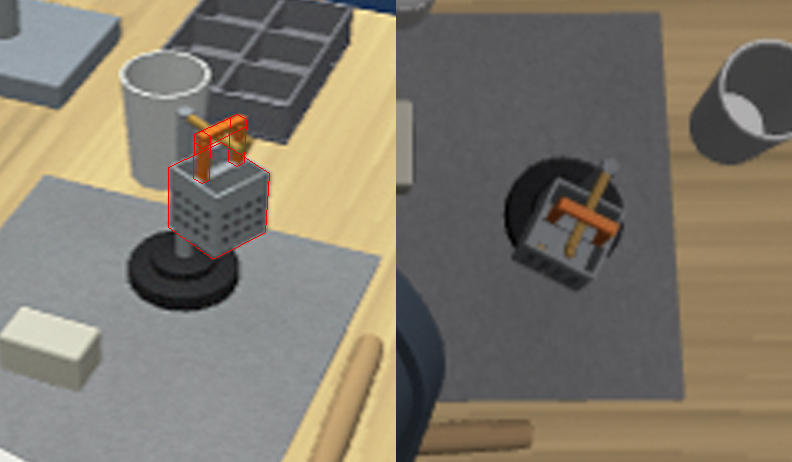

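The basket hangs upright on the rod, near its middle. Now slide the lock home.

```bash
python3 - <<'E'
from plan import *
def cyl():
    o=arm.get_obs()["ee_pos"][:2]-C; return round(-np.sin(cy)*o[0]+np.cos(cy)*o[1],4)
arm.movel(cl(-.001,.0865,.135),speed=.15,contact_N=8); say("down")
arm.grasp(); say("grasp",cyl())
print(arm.movel(cl(-.001,-.012,.135),speed=.06,contact_N=12)); say("slid",cyl())
print(arm.movel(cl(-.001,-.016,.135),speed=.03,contact_N=15)); say("push",cyl())
E
```

```text
down t 38.5 p [0.5259 0.3491 0.1361] F [-0.4  0.5  0.4] w 0.0868 yaw [ 1.799e+02 -1.000e-01  9.570e+01]
grasp 0.0865 t 39.5 p [0.5254 0.3485 0.135 ] F [-0.7  0.2 -0.1] w 0.0293 yaw [-180.    -0.    95.7]
True
slid 0.0015 t 40.8 p [0.5336 0.2638 0.1349] F [-0.4  0.8  1.8] w 0.03 yaw [-180.    -0.3   95.7]
True
push 0.0013 t 41.1 p [0.5337 0.2637 0.135 ] F [0.9 1.9 2.5] w 0.03 yaw [180.   -0.9  95.8]
```

The lock travelled exactly 85 mm, stop to stop. Release, retreat and check.

```bash
python3 - <<'E'
from plan import *
from fit import *
arm.ungrasp(); p=arm.get_obs()["ee_pos"]; arm.movel([p[0],p[1],.34],speed=.2)
arm.move_pose([.35,.42,.34],rot(95.7)); arm.sleep(.3); say("clear")
c=arm.read_camera("side"); overlay(c,[],"pics/end.png",None,1.3)
E
```

```text
clear t 44.7 p [0.3511 0.4194 0.3398] F [-0.4  0.2 -0.2] w 0.0871 yaw [-180.    -0.    95.6]
```

View pics/end.png

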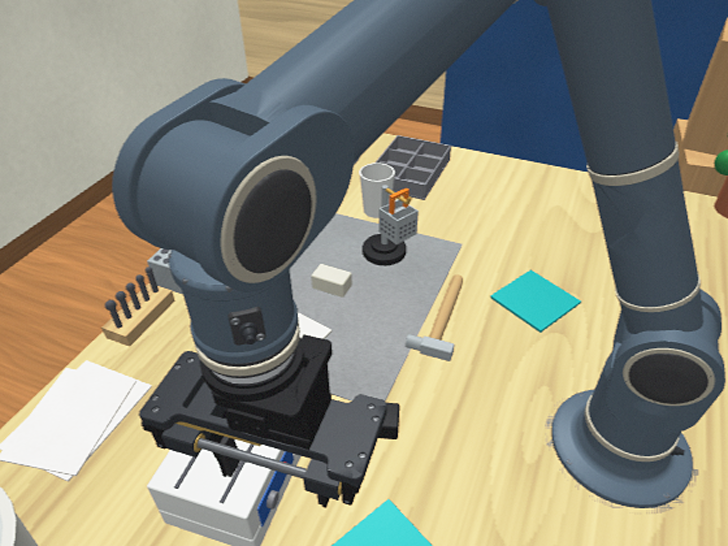

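The basket still hangs at (398,225) and the arm is clear, but the gripper hides the lock. I'll check the lock from the top camera, then hand in.

```bash
python3 - <<'E'
from plan import *
from fit import *
c=arm.read_camera("top")
print("expected",proj(c,np.array([cl(0,0,.14)])),[(round(d["p"],2),np.round(d["point"])) for d in arm.cut_out(c,"lock_grip")[:2]])
overlay(c,[("cleaner",[*C,cy],0)],"pics/top_end.png",(85,100,405,300),2.4)
E
```

```text
expected [[138.2396303  195.33375283]] [(0.61, array([145., 197.])), (0.36, array([361., 210.]))]
```

View pics/top_end.png

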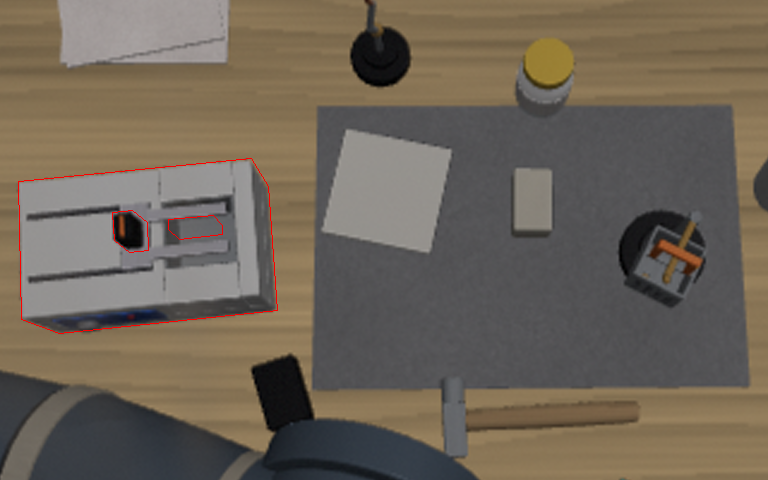

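The top view shows the grip at (128,230), matching the modelled home position. The basket is hanging at (670,262), and the charcoal block, firebrick, jar, hammer and third hand have not moved.

```bash
python3 -c "
from cell import arm
print(arm.hand_in())"
```

```text
the job is handed in; nothing more can be done
None
```

The job is handed in: the basket hangs upright by its loop on the brass hook after standing on the white tile, the lock is fully home again, nothing else in view was shifted, and it took about 45 s of the 72 s allowed.

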